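Invert a culture dish over the rim of its carrier

ROBOT

A 6-joint arm with a two-finger parallel gripper is mounted at the origin on a cart in front of the work surface, level with it; the furniture and walls round the work are solid. World frame = base frame: x ahead of the robot, y to its left, z up, the work surface at z = 0. Lengths are in m, angles in rad, forces in N, time in s.
With the tool pointing down it reaches from about 0.375 to 0.9 m from the base axis. Payload 3.1 kg.
Tool frame: the origin (TCP) lies midway between the tips of the shut fingers; the grasp point (between the pads) lies 19 mm behind it; z points along the fingers, y is the line along which they close (so a half turn about z gives the same grasp; the last joint's range is limited). The gripper opens to 87 mm and grips with 3 to 60 N. Pads are 19 mm wide; open, the fingers measure 117 mm over their backs; the gripper's body (75 mm by 190 mm) begins 51 mm behind the grasp point.
Start: joints at [-1.355, 0.527, 1.433, -0, 1.181, -0.178], TCP at [0.24, -0.577, 0.223] pointing down, gripper open.
Joint ranges: [-3.08, 3.08], [-0.75, 2.2], [0.22, 2.44], [-1.43, 4.57], [0, 2.65], [-2.85, 2.85]. Speed limits (rad/s): [2.79, 2.79, 3.14, 3.14, 3.14, 3.14].

INTERFACE

Orientations are given as a 3x3 rotation matrix whose columns are the frame's x, y, z axes.
In Python, from bench import manip gives the robot as it stands. The module is installed in compiled form; this text tells all that it offers.
- The arm moves only by the tool pendant, called by a JSON object that holds its "method" and its "body", one argument or row to a line. Schema: {"type":"object","properties":{"deltas":{"type":"array","items":{"type":"array","items":{"type":"number"},"minItems":5,"maxItems":5},"minItems":1,"maxItems":8},"clamp_n":{"type":"number"},"only":{"type":"string"},"quiet":{"type":"boolean"},"lines":{"type":"string"}},"required":["deltas"],"additionalProperties":false}. deltas is a list of rows, 1 to 8 of them, each of 5 numbers: the opening from 0.0 (shut) to 1.0 (fully open), then dx, dy, dz in shares of 600 mm (1.0 is 600 mm), then a turn about the tool's z in normalised numbers (1 is 2 pi rad); each row is the pose to reach, as a shift and turn from the pose commanded when the call began, along the tool's axes at that moment; what a row does not reach only later rows make up. A row lasts 1/8 s, in which the tool goes at most 0.0625 m and 0.188 rad, less where a joint would pass 70% of its speed; a pose out of reach is approached as far as the arm can. The fingers move at their own pace and stop on an object; clamp_n is the grip in N (left out, the last holds). Time passes only in rows, so rows that do not move let the fingers close. The tool returns the time, the measured TCP pose, the force, the opening and the grip force at its end. only (a regular expression) keeps the lines of the reply that match it, lines (a string "A,B") keeps lines A to B, and quiet returns only ok. Shift and turn numbers lie between -1 and 1, and a call with a number outside is refused. Input that does not fit is refused with a message, and nothing moves.
- manip.observe(): the state, without advancing time (a new reading comes with each control period).
- manip.capture(name): name is "scene" or "top"; returns the picture (400x640x3 uint8, red, green, blue); there is no depth.
- manip.get_calibration(name): a dict with "fx", "fy", "cx", "cy" (pixels), "R" (3x3) and "t" (3): a world point X has camera coordinates R X + t. Camera axes: x right, y down, z forward; pixel columns grow to the right and rows downward; lengths in m; the calibration is good to about 2 mm. A picture is of the moment at which its call begins. get_calibration takes no time and is no camera call.
- manip.finish_job(): hands the job in; it is judged then, once.
The state is a dict: "clock": time; "q": joint angles; "qvel": joint speeds; "joint_efforts": joint torques, N m; "ee_pos": TCP position; "eef_rot": TCP orientation; "ft_force": force on the tool from outside, world axes, zero at the start; "ft_torque": the same for the moment, N m; "gripper_width": opening from 0.0 (shut) to 1.0 (fully open); "finger_force": force on a finger pad.
Only numpy, scipy, OpenCV 4.12 (cv2) and the standard library are available. Lean on these libraries where they do the work, as an engineer would, in place of code of your own. Each camera call takes 0.05 s, during which the arm holds its last target. There are 200 camera calls.

TASK

Culture dishes go into the incubator upside down, and the last of the three still lies lid up on the bench. Do not pinch or lift it, only push it with the fingertips: push it flat across the bench up against the near rim of the aluminium carrier in front of the empty middle bay, tip it up on its edge and let it go over that rim into the bay; if it hangs on the rim, push it in until it lies upside down and flat on the floor of the middle bay. Push gently, and leave the two dishes in the outer bays, the tape roll and the marker where they are.

Things in the scene. Friction and masses are not known exactly. Their poses are not given: they have to be found in the camera images.
- tray: pale aluminium dish carrier with slots in its floor, fixed to the bench: open tray 80 mm deep (its x) x 232 mm wide (its y), wire loops 20 mm more at both ends. Origin: centre of its underside, on the bench; x points away from the robot into the tray (yaw within 0.2 rad), y along the row of three bays, z up. Floor top at z = 4 mm; walls 2 mm thick
- front_rim (a point): middle of the near rim, at its top, 12 mm above the bench and 39 mm before the tray's centre; axes as the tray's. The wall under it is 2 mm thick and upright, its rolled edge a bead 4 mm wide, so the rim's outer side is 2 mm nearer the robot than this point and its inner side 2 mm farther
- free_bay (a point): centre of the empty middle bay's floor, 4 mm above the bench. The bay is 76 mm deep and 74 mm wide between two dividers 3 mm thick whose tops are 8.5 mm above the bench; axes as the tray's
- dish: the dish to turn over: closed clear culture dish with yellow-brown agar, 60 mm across, 15 mm high, 20 to 45 g, lid sealed on: one solid piece. Starts lid up on the bench on the robot's side of the carrier, its centre 55 to 85 mm from the near rim. Origin: centre of the base's underside (blue ink cross); z points to the lid. Base 56 mm across for the lowest 4 mm, lid 60 mm above that
- dish_mid (a point): the centre of that dish, 7.5 mm from both flat faces; axes as the dish's, so z points up at the start and down once it is inverted
- dish_left: a like dish, 60 x 15 mm, already upside down and loose in the left outer bay (the tray's +y side); origin at the centre of its face on the tray floor, z up. To be left alone
- dish_right: a like dish already upside down and loose in the right outer bay (the tray's -y side); origin as for the left one. To be left alone
- tape_roll: roll of yellowish label tape, 62 mm across, 20 mm high, loose on the bench to the left; origin under its centre. To be left alone
- black_marker: white marker pen with a black cap, 12 x 135 x 14 mm, lying loose on the bench to the right; origin under its centre, its length along its y. To be left alone
Things that resemble listed ones, but are neither listed nor needed, are in the scene too. What is shaped like the dish but purple is not meant.

How it is judged:
On the way, in this order (a step that is already met when the one before it is completed fails the run):
1. the dish, lid up and flat on the bench, has been pushed up against the near rim in front of the middle bay (angle between dish_mid's own z axis and vertical below 0.15 rad and height (world z) of dish_mid below 0.012 m and x of dish_mid in the frame of tray between -0.075 and -0.066 m and y of dish_mid in the frame of tray between -0.02 and 0.02 m), for 0.1 s.
2. the dish is tipped up steeply on its edge at that rim (angle between dish_mid's own z axis and vertical between 1 and 2.1 rad and x of dish_mid in the frame of tray between -0.08 and -0.02 m).
At the end, for the whole second after the job is handed in: the dish lies upside down in the middle bay, flat on the tray floor (within 0.08 rad, its centre less than 13.5 mm above the bench), inside the bay's walls and dividers (centre within 11 mm of the bay's) and at rest (angle between dish_mid's own z axis and vertical above 3.06 rad and z of dish_mid in the frame of tray below 0.0135 m and x of dish_mid in the frame of tray between -0.011 and 0.011 m and y of dish_mid in the frame of tray between -0.011 and 0.011 m and linear speed of dish below 0.02 m/s); the robot touches nothing.
It fails at once if the dish is lifted: its centre rises above 50 mm (it reaches 43 mm when it stands on edge on top of the rim), or above 20 mm while still away from the rim (height (world z) of dish_mid above 0.05 m or (height (world z) of dish_mid above 0.02 m and x of dish_mid in the frame of tray below -0.088 m)).
It fails at once if the fingers pinch or shove the dish with more than 25 N (contact force between the fingers and dish above 25 N).
It fails at once if the dish falls off the bench (height (world z) of dish_mid below -0.02 m).
It fails at once if a dish in an outer bay is moved by more than 12 mm or tipped (distance of any of dish_left, dish_right from where it was at the start of the episode above 0.012 m or angle between any of dish_left, dish_right's own z axis and vertical above 0.3 rad).
It fails at once if the tape roll or the marker is moved by more than 15 mm (distance of any of tape_roll, black_marker from where it was at the start of the episode above 0.015 m).
It also fails if it takes over 61 s, if anything falls off the work surface, if the arm or the gripper's body presses on something with over 40 N, if the wrist force passes 120 N, or if a joint passes its speed limit or range.

## Working session

There is one attempt and no reset: what is moved stays moved. The work goes in short steps, Python scripts to look and compute and a tool call to move; the robot and the scene stay as the last step left them, time stands still between calls to the robot, and variables do not carry over. Pictures are saved under pics/ and viewed, at most 10 in all, crops included, and the job is handed in when it is done.

```bash
mkdir -p pics; cat > h.py <<'E'
import numpy as np,cv2
from bench import manip
def snap(n,f):
    im=np.array(manip.capture(n)); cv2.imwrite('pics/'+f+'.png',im[:,:,::-1]); return im
def ray(n,u,v,z):
    c=manip.get_calibration(n);R=np.array(c['R']);t=np.array(c['t'])
    o=-R.T@t; d=R.T@np.array([(u-c['cx'])/c['fx'],(v-c['cy'])/c['fy'],1])
    return o+d*(z-o[2])/d[2]
def proj(n,X):
    c=manip.get_calibration(n);p=np.array(c['R'])@np.array(X)+np.array(c['t'])
    return np.array([c['fx']*p[0]/p[2]+c['cx'],c['fy']*p[1]/p[2]+c['cy']])
E
python3 - <<'E'
from h import *
for n in('top','scene'):
    snap(n,n+'0');c=manip.get_calibration(n);print(n,c['fx'],-np.array(c['R']).T@c['t'],np.round(c['R'],2).tolist())
s=manip.observe();print(s['ee_pos'],np.round(s['eef_rot'],3).tolist(),s['clock'])
E
```

```text
top 412.5879270250703 [ 0.51022019 -0.06337693  0.88321671] [[0.02, -1.0, -0.01], [-1.0, -0.02, -0.03], [0.03, 0.01, -1.0]]
scene 495.70749068811944 [0.17642396 0.72472777 0.53708775] [[-0.9, -0.44, 0.01], [-0.23, 0.44, -0.87], [0.38, -0.78, -0.5]]
[ 0.23969507 -0.57650103  0.22166647] [[0.923, 0.384, -0.0], [0.384, -0.923, 0.002], [0.0, -0.002, -1.0]] 0.1
```

View pics/top0.png

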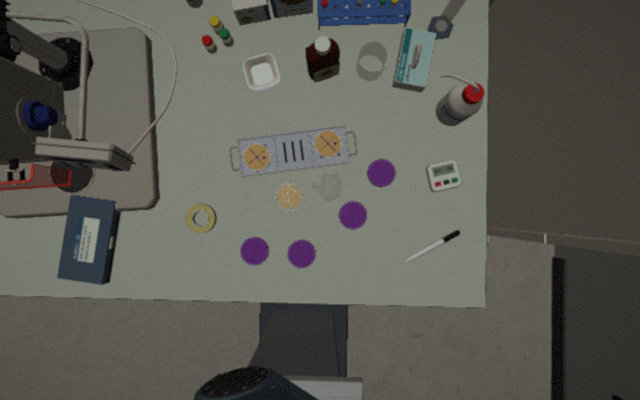

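View pics/scene0.png

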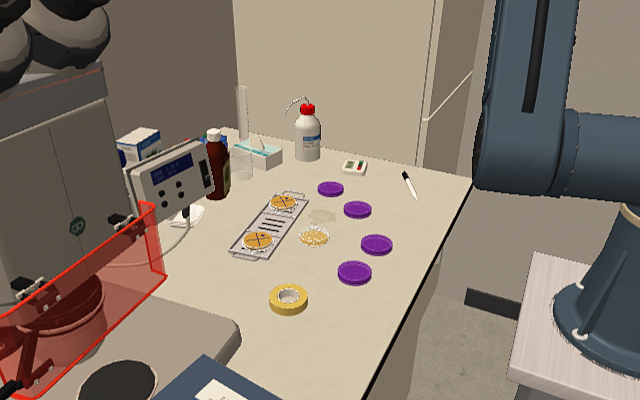

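The top view shows the target dish at about (289,196), the tray from (238,138) to (353,163), and tape at (200,218). Purple decoys are at (254,250), (302,253), (352,215) and (381,173). The scene view shows the dish at (314,237). I'll measure these next.

```bash
python3 - <<'E'
from h import *
ims={n:cv2.imread(f'pics/{n}0.png') for n in('top','scene')}
for n,box in(('top',(220,120,370,220)),('scene',(220,180,340,270))):
    im=ims[n];hsv=cv2.cvtColor(im,cv2.COLOR_BGR2HSV)
    m=cv2.inRange(hsv,(8,60,90),(28,255,255));x0,y0,x1,y1=box
    k=np.zeros_like(m);k[y0:y1,x0:x1]=m[y0:y1,x0:x1];k=cv2.morphologyEx(k,cv2.MORPH_CLOSE,np.ones((5,5)))
    for c in cv2.findContours(k,0,2)[0]:
        if cv2.contourArea(c)>80:
            e=cv2.fitEllipse(cv2.convexHull(c));print(n,'agar',np.round(e[0],1),np.round(e[1],1),[np.round(ray(n,*e[0],z),4).tolist() for z in(0.008,0.012)])
im=ims['top'];c=im[120:220,225:365];cv2.imwrite('pics/c0.png',cv2.resize(c,None,fx=5.6,fy=5.6,interpolation=cv2.INTER_CUBIC))
hsv=cv2.cvtColor(im,cv2.COLOR_BGR2HSV);print('bench',hsv[185,250],'tray',hsv[140:160:4,275],hsv[168,260:300:10])
E
```

```text
top agar [289.  196.6] [23.6 24.2] [[0.5389, 0.006, 0.008], [0.5388, 0.0057, 0.012]]
top agar [256.4 156.7] [25.  25.3] [[0.6225, 0.0777, 0.008], [0.622, 0.077, 0.012]]
top agar [327.3 143.2] [25.1 25.3] [[0.6545, -0.0728, 0.008], [0.6538, -0.0728, 0.012]]
scene agar [257.4 239.9] [18.8 28.6] [[0.6288, 0.0654, 0.008], [0.6254, 0.0704, 0.012]]
scene agar [313.5 237.9] [16.3 27.5] [[0.5368, 0.0093, 0.008], [0.5341, 0.0147, 0.012]]
scene agar [320.8 216.6] [14.7 28.8] [[0.5595, -0.0687, 0.008], [0.5566, -0.0627, 0.012]]
scene agar [282.7 201.9] [15.1 25.5] [[0.6606, -0.0861, 0.008], [0.657, -0.08, 0.012]]
bench [ 39  14 128] tray [[111  20 126]
 [110   6 127]
 [105  14 109]
 [165   4 121]
 [111  14 132]] [[ 18 117 135]
 [110  23 135]
 [106  20 139]
 [ 90  10 123]]
```

View pics/c0.png

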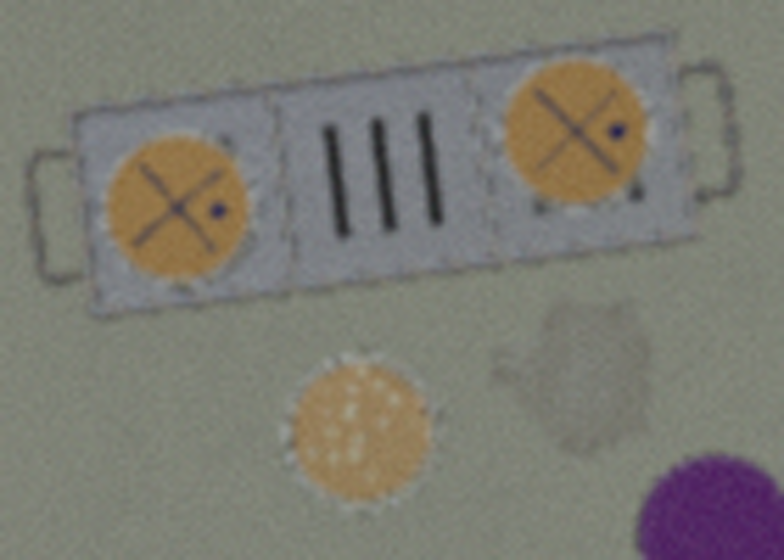

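The crop shows the tray's outer corners at about (75,112), (672,38), (697,240) and (97,315), with three dark slots in the empty middle bay at (383,176). The dish is at (360,432).

```bash
python3 - <<'E'
from h import *
P=[ray('top',(x+.5)/5.6+224.5,(y+.5)/5.6+119.5,.012)[:2] for x,y in((75,112),(672,38),(697,240),(97,315))]
P=np.array(P);print(np.round(P,4).tolist(),'sides',[np.linalg.norm(P[i]-P[i-1]).round(4) for i in range(4)])
yv=(P[0]-P[1]+P[3]-P[2]);yaw=np.arctan2(-yv[0],yv[1]);c=P.mean(0);print('c',c,'yaw',yaw)
print('slots',ray('top',293.0,151.0,.004))
X=np.array([np.cos(yaw),np.sin(yaw)]);Y=np.array([-X[1],X[0]])
for n,z,u,v in(('top',.010,289,196.6),('scene',.010,313.5,237.9)):
    d=ray(n,u,v,z)[:2]-c;print(n,'dish in tray',d@X,d@Y)
for n in('top','scene'):
  for uv in ((256.4,156.7),(327.3,143.2)) if n=='top' else ((257.4,239.9),(282.7,201.9)):
    print(n, (ray(n,*uv,.016)[:2]-c)@X,(ray(n,*uv,.016)[:2]-c)@Y)
# tray-colour mask
im=cv2.imread('pics/top0.png');h=cv2.cvtColor(cv2.GaussianBlur(im,(3,3),0),cv2.COLOR_BGR2HSV)
E
```

```text
[[0.6576, 0.1172], [0.6904, -0.1087], [0.6139, -0.1197], [0.5806, 0.1067]] sides [np.float64(0.0777), np.float64(0.2282), np.float64(0.0773), np.float64(0.2288)]
c [ 0.63561272 -0.00112139] yaw 0.14525123520234895
slots [6.36845573e-01 1.55402537e-04 4.00000000e-03]
top dish in tray -0.09476813067078388 0.020904962296586525
scene dish in tray -0.0973195962549805 0.027602694586529985
top -0.002839551367193483 0.07871937917442129
top 0.006994402538766688 -0.07340483354591378
scene -0.002451627195172855 0.07753026499730051
scene 0.006959924465180225 -0.07447073510386781
```

```bash
cat >> h.py <<'E'
C=np.array([.6358,-.0008]);YAW=.145
def t2w(x,y):
    c,s=np.cos(YAW),np.sin(YAW);return C+np.array([c*x-s*y,s*x+c*y])
def w2t(p):
    c,s=np.cos(YAW),np.sin(YAW);d=np.array(p)[:2]-C;return np.array([c*d[0]+s*d[1],-s*d[0]+c*d[1]])
def go(x,y,z,hd):   # tray xy of TCP, height, heading of tool x relative to tray
    s=manip.observe();R=np.array(s['eef_rot']);g=np.r_[t2w(x,y),z]-s['ee_pos']
    h=np.arctan2(R[1,0],R[0,0]);print('row',np.round(R.T@g,4),'turn',round(h-YAW-hd,3),'t',s['clock'])
E
python3 - <<'E'
from h import *
a=-.73;b=np.array([-.0955,.022])-.055*np.array([np.cos(a),np.sin(a)]);print(b)
go(*b,.10,a)
E
```

```text
[-0.13648459  0.05867783]
row [ 0.4688 -0.4699  0.1227] turn 0.979 t 0.1
```

Units first: shifts go in shares of 600 mm and turns go in shares of 2 pi rad. So -0.32 m / 0.6 = -0.5333, -0.28 m / 0.6 = -0.4667, 0.979 rad / 6.2832 = 0.1558.

{"method": "pendant", "body": {
  "deltas": [
    [0.345, 0.0667, -0.0667, 0.0167, 0.0191],
    [0.345, 0.1333, -0.1333, 0.0333, 0.0382],
    [0.345, 0.2, -0.2, 0.05, 0.0573],
    [0.345, 0.2667, -0.2667, 0.0667, 0.0796],
    [0.345, 0.3333, -0.3333, 0.1, 0.0987],
    [0.345, 0.4, -0.4, 0.1167, 0.1194],
    [0.345, 0.4667, -0.4667, 0.1333, 0.1353],
    [0.345, 0.5333, -0.5333, 0.15, 0.1558]
  ]
}}

```text
clock: 1.1
ee_pos: [0.4131, -0.1573, 0.1322]
eef_rot: [[0.831, -0.556, 0.0], [-0.556, -0.831, -0.0], [0.0, -0.0, -1.0]]
ft_force: [1.7, -0.2, 0.1]
gripper_width: 0.351
finger_force: 0.0
```

```bash
python3 -c "
from h import *
go(-.1365,.0587,.06,-.73)"
```

```text
row [-0.0426 -0.2059  0.0722] turn -0.005 t 1.1
```

To row units: -0.206 m / 0.6 = -0.3433, -0.15 m / 0.6 = -0.25.

{"method": "pendant", "body": {
  "deltas": [
    [0.345, -0.0183, -0.0833, 0.0167, 0],
    [0.345, -0.035, -0.1667, 0.05, 0],
    [0.345, -0.0533, -0.25, 0.0833, 0],
    [0.345, -0.0717, -0.3433, 0.12, 0],
    [0.345, -0.0717, -0.3433, 0.12, 0],
    [0.345, -0.0717, -0.3433, 0.1667, 0],
    [0.345, -0.0717, -0.3433, 0.21, 0],
    [0.345, -0.0717, -0.3433, 0.21, 0]
  ]
}}

```text
clock: 2.1
ee_pos: [0.4889, 0.0358, 0.0055]
eef_rot: [[0.833, -0.553, -0.004], [-0.553, -0.833, 0.0], [-0.004, 0.002, -1.0]]
ft_force: [0.2, -0.3, 0.2]
gripper_width: 0.342
finger_force: 0.0
```

```bash
python3 -c "
from h import *
go(-.1365,.0587,.005,-.73)
im=snap('top','top1');cv2.imwrite('pics/c1.png',cv2.resize(im[120:240,215:365],None,fx=4,fy=4,interpolation=2))"
```

```text
row [ 0.0018 -0.0033  0.0005] turn -0.001 t 2.1
```

View pics/c1.png

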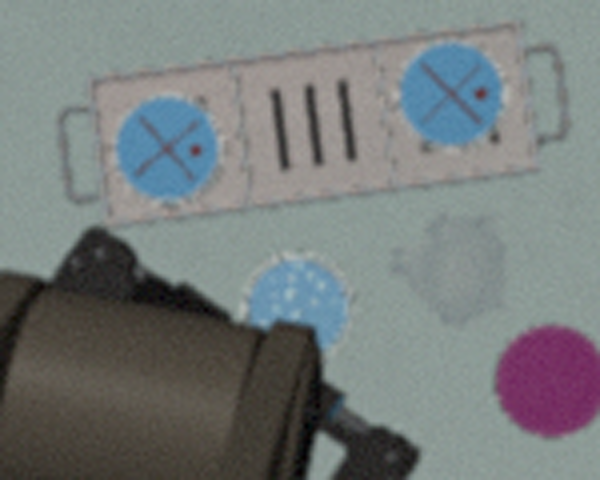

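The gripper is behind the dish, which is at crop (297,305), on the diagonal. I can push now.

```bash
python3 -c "
from h import *
go(-.1014,.0257,.005,-.73)"
```

```text
row [ 0.0492 -0.0017  0.0013] turn -0.001 t 2.15
```

To row units: 0.045 m / 0.6 = 0.075, 0.042 m / 0.6 = 0.07.

{"method": "pendant", "body": {
  "deltas": [
    [0.345, 0.01, -0.0033, 0, 0],
    [0.345, 0.02, -0.0033, 0, 0],
    [0.345, 0.03, -0.0033, 0, 0],
    [0.345, 0.04, -0.0033, 0, 0],
    [0.345, 0.05, -0.0033, 0, 0],
    [0.345, 0.06, -0.0033, 0, 0],
    [0.345, 0.07, -0.0033, 0, 0],
    [0.345, 0.075, -0.0033, 0, 0]
  ]
}}

```text
clock: 3.15
ee_pos: [0.5296, 0.0132, 0.0065]
eef_rot: [[0.834, -0.553, 0.0], [-0.553, -0.834, -0.0], [0.0, -0.0, -1.0]]
ft_force: [-0.7, -0.0, 0.0]
gripper_width: 0.346
finger_force: 0.2
```

```bash
python3 -c "
from h import *
print(w2t(manip.observe()['ee_pos']))
for n in('top','scene'):
    im=snap(n,n+'2');hsv=cv2.cvtColor(im,cv2.COLOR_RGB2HSV)
    m=cv2.inRange(hsv,(8,60,90),(28,255,255))
    for c in cv2.findContours(cv2.morphologyEx(m,3,np.ones((5,5))),0,2)[0]:
        if cv2.contourArea(c)>80:
            e=cv2.fitEllipse(cv2.convexHull(c));print(n,np.round(e[0],1),np.round(e[1],1),w2t(ray(n,*e[0],.010)))
im=cv2.imread('pics/scene2.png');cv2.imwrite('pics/c2.png',cv2.resize(im[170:290,210:360],None,fx=4,fy=4,interpolation=2))
"
```

```text
[-0.10305782  0.02918299]
top [191.6 213. ] [ 8.9 22.3] [-0.1041706   0.23018144]
top [ 41.3 176.6] [22.9 26.3] [0.01231067 0.54116569]
top [256.5 156.2] [24.3 25. ] [-0.00117066  0.07900449]
top [327.3 143.2] [25.1 25.3] [ 0.00780786 -0.07389304]
top [215.5  22.6] [11.4 16.4] [0.29613042 0.13262768]
scene [288.  299.3] [33.6 41. ] [-0.1161543   0.21050397]
scene [257.3 240. ] [18.8 28.5] [0.00131602 0.06938863]
scene [316.3 226.2] [11.8 27.4] [-0.08932792 -0.01481881]
scene [323.4 209.4] [24.7 56. ] [-0.08224929 -0.08317974]
scene [226.7 172.9] [ 7.4 50. ] [ 0.19104987 -0.17234584]
scene [315.8 143.4] [20.  41.8] [ 0.04705156 -0.42000268]
scene [67.2 79.2] [  2.6 155.6] [ 1.13002532 -0.6953211 ]
scene [155.8  69.5] [150.9 195.2] [ 0.90376405 -0.93443408]
```

View pics/c2.png

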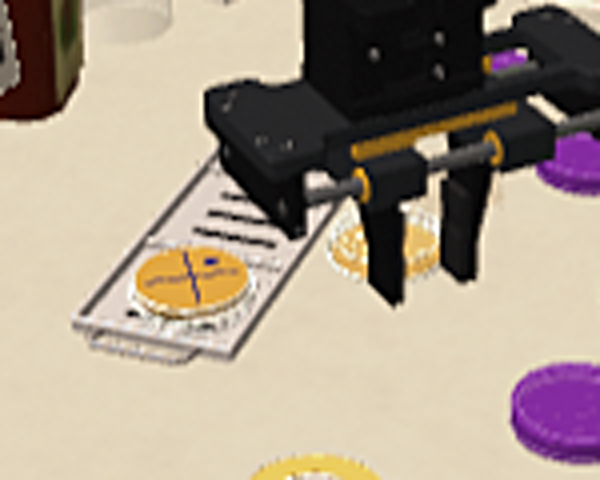

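The fingers bear on the dish's near side at crop (390,250), and it has almost reached the rim. Next: back off, square up and push straight.

To row units: -0.045 m / 0.6 = -0.075, -0.03 m / 0.6 = -0.05, -0.73 rad / 6.2832 = -0.1162.

{"method": "pendant", "body": {
  "deltas": [
    [0.345, -0.025, 0, 0, 0],
    [0.345, -0.05, 0, 0, 0],
    [0.345, -0.075, 0, 0, -0.0286],
    [0.345, -0.075, 0, 0, -0.0573],
    [0.345, -0.075, 0, 0, -0.0859],
    [0.345, -0.075, 0, 0, -0.1162],
    [0.345, -0.075, 0, 0, -0.1162]
  ]
}}

```text
clock: 4.12
ee_pos: [0.4902, 0.039, 0.0066]
eef_rot: [[0.99, 0.143, -0.001], [0.143, -0.99, 0.0], [-0.001, -0.0, -1.0]]
ft_force: [0.6, 0.4, -0.2]
gripper_width: 0.347
finger_force: 0.0
```

```bash
python3 -c "
from h import *
print(w2t(manip.observe()['ee_pos']))
go(-.1365,.001,.005,0)"
```

```text
[-0.13832898  0.06045525]
row [0.0019 0.0595 0.0015] turn -0.002 t 4.125
```

To row units: 0.059 m / 0.6 = 0.0983, 0.03 m / 0.6 = 0.05.

{"method": "pendant", "body": {
  "deltas": [
    [0.345, 0, 0.05, 0, 0],
    [0.345, 0, 0.0983, 0, 0],
    [0.345, 0, 0.0983, 0, 0],
    [0.345, 0, 0.0983, 0, 0]
  ]
}}

```text
clock: 4.62
ee_pos: [0.4991, -0.0194, 0.0065]
eef_rot: [[0.99, 0.143, -0.001], [0.143, -0.99, 0.001], [-0.001, -0.001, -1.0]]
ft_force: [-0.2, -0.2, 0.1]
gripper_width: 0.346
finger_force: 0.0
```

```bash
python3 -c "
from h import *
print(w2t(manip.observe()['ee_pos']))
go(-.1065,.001,.005,0)
im=snap('scene','scene3');cv2.imwrite('pics/c3.png',cv2.resize(im[170:290,210:360,::-1],None,fx=4,fy=4,interpolation=2))"
```

```text
[-0.13790349  0.0013656 ]
row [0.0314 0.0003 0.0015] turn -0.002 t 4.625
```

View pics/c3.png

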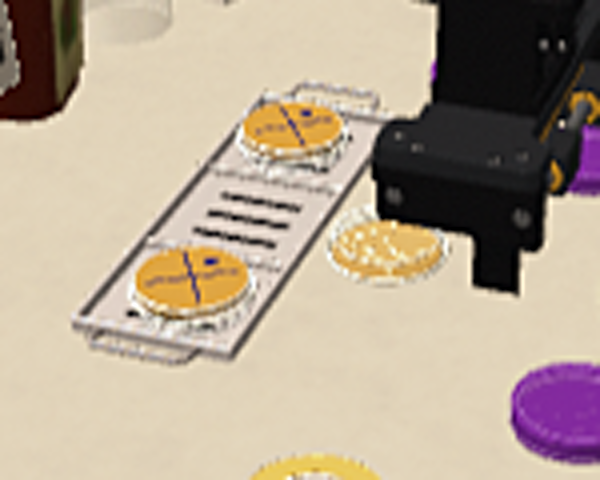

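The dish is at crop (388,246), just short of the rim, and the fingers are square behind it. Pushing it to the rim.

To row units: 0.031 m / 0.6 = 0.0517, 0.029 m / 0.6 = 0.0483.

{"method": "pendant", "body": {
  "deltas": [
    [0.345, 0.01, 0, 0, 0],
    [0.345, 0.02, 0, 0, 0],
    [0.345, 0.03, 0, 0, 0],
    [0.345, 0.0383, 0, 0, 0],
    [0.345, 0.0433, 0, 0, 0],
    [0.345, 0.0483, 0, 0, 0],
    [0.345, 0.0517, 0, 0, 0],
    [0.345, 0.0517, 0, 0, 0]
  ]
}}

```text
clock: 5.68
ee_pos: [0.5299, -0.0155, 0.0064]
eef_rot: [[0.99, 0.144, -0.002], [0.144, -0.99, 0.0], [-0.002, -0.001, -1.0]]
ft_force: [-1.6, -0.3, 1.0]
gripper_width: 0.344
finger_force: 0.9
```

```bash
python3 -c "
from h import *
print(w2t(manip.observe()['ee_pos']))"
```

```text
[-0.10689673  0.00077584]
```

{"method": "pendant", "body": {
  "deltas": [
    [0.345, 0.0017, 0, 0, 0],
    [0.345, 0.0033, 0, 0, 0],
    [0.345, 0.0033, 0, 0, 0]
  ]
}}

```text
clock: 6.05
ee_pos: [0.5304, -0.0149, 0.0063]
eef_rot: [[0.989, 0.145, -0.005], [0.145, -0.989, 0.001], [-0.005, -0.002, -1.0]]
ft_force: [-5.1, -1.1, 2.8]
gripper_width: 0.342
finger_force: 2.4
```

```bash
python3 -c "
from h import *
print(w2t(manip.observe()['ee_pos']))"
```

```text
[-0.10632817  0.00123034]
```

To row units: 0.0045 m / 0.6 = 0.0075, -0.004 m / 0.6 = -0.0067.

{"method": "pendant", "body": {
  "deltas": [
    [0.345, -0.0067, 0, 0, 0],
    [0.345, -0.0067, 0, 0.005, 0],
    [0.345, -0.0067, 0, 0.0075, 0],
    [0.345, -0.0033, 0, 0.0075, 0],
    [0.345, 0, 0, 0.0075, 0],
    [0.345, 0.0017, 0, 0.0075, 0],
    [0.345, 0.0017, 0, 0.0075, 0]
  ]
}}

```text
clock: 6.92
ee_pos: [0.5305, -0.0147, 0.0017]
eef_rot: [[0.989, 0.145, -0.007], [0.145, -0.989, 0.001], [-0.007, -0.002, -1.0]]
ft_force: [-5.2, -1.6, 2.9]
gripper_width: 0.344
finger_force: 3.0
```

{"method": "pendant", "body": {
  "deltas": [
    [0.345, 0, 0, -0.0033, 0],
    [0.345, 0, 0, -0.0067, 0],
    [0.345, 0, 0, -0.01, 0],
    [0.345, 0, 0, -0.0133, 0],
    [0.345, 0, 0, -0.0167, 0],
    [0.345, 0, 0, -0.0167, 0]
  ]
}}

```text
clock: 7.68
ee_pos: [0.5308, -0.0143, 0.0116]
eef_rot: [[0.989, 0.145, -0.006], [0.145, -0.989, 0.001], [-0.006, -0.002, -1.0]]
ft_force: [-5.5, 0.9, 0.1]
gripper_width: 0.344
finger_force: 2.6
```

```bash
python3 -c "
from h import *
print(w2t(manip.observe()['ee_pos']))
im=snap('scene','scene4');cv2.imwrite('pics/c4.png',cv2.resize(im[170:290,210:360,::-1],None,fx=4,fy=4,interpolation=2))"
```

```text
[-0.10580882  0.00175837]
```

View pics/c4.png

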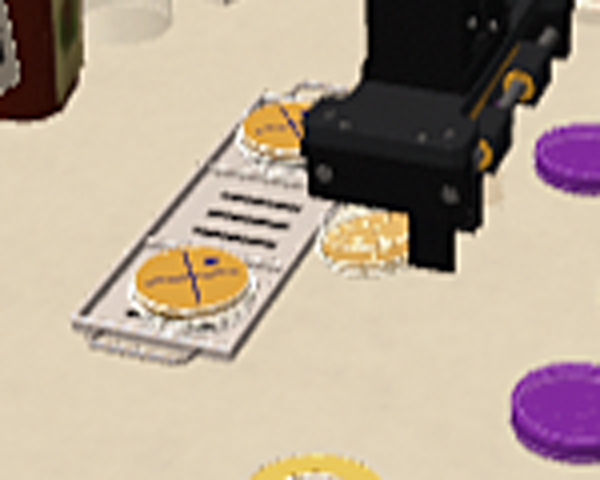

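The picture shows the dish at the rim, crop (365,240), with the tilt not yet clear. Continuing upward.

To row units: -0.007 m / 0.6 = -0.0117, -0.006 m / 0.6 = -0.01.

{"method": "pendant", "body": {
  "deltas": [
    [0.345, 0, 0, -0.0033, 0],
    [0.345, 0, 0, -0.0067, 0],
    [0.345, 0, 0, -0.01, 0],
    [0.345, 0, 0, -0.0117, 0],
    [0.345, 0, 0, -0.0117, 0]
  ]
}}

```text
clock: 8.35
ee_pos: [0.532, -0.0147, 0.0189]
eef_rot: [[0.989, 0.145, -0.004], [0.145, -0.989, 0.001], [-0.004, -0.001, -1.0]]
ft_force: [-4.4, 0.4, 1.3]
gripper_width: 0.346
finger_force: 2.5
```

```bash
python3 -c "
from h import *
print(w2t(manip.observe()['ee_pos']))
im=snap('scene','scene5');a=cv2.imread('pics/scene3.png')
cv2.imwrite('pics/c5.png',cv2.resize(np.hstack([a[210:260,280:340],im[210:260,280:340,::-1]]),None,fx=6,fy=6,interpolation=2))"
```

```text
[-0.10471456  0.00124828]
```

View pics/c5.png

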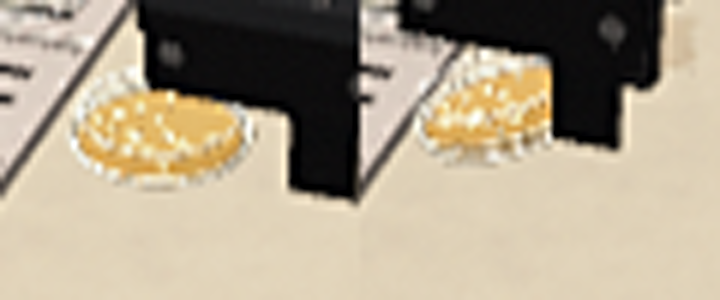

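The right half shows the dish clearly tilted at the rim: the near edge has risen by friction, about 17°. Following the arc.

To row units: -0.01 m / 0.6 = -0.0167, -0.008 m / 0.6 = -0.0133.

{"method": "pendant", "body": {
  "deltas": [
    [0.345, 0.0008, 0, -0.0033, 0],
    [0.345, 0.0017, 0, -0.0067, 0],
    [0.345, 0.0033, 0, -0.01, 0],
    [0.345, 0.005, 0, -0.0133, 0],
    [0.345, 0.0067, 0, -0.0167, 0],
    [0.345, 0.0067, 0, -0.0167, 0]
  ]
}}

```text
clock: 9.15
ee_pos: [0.5355, -0.0139, 0.029]
eef_rot: [[0.989, 0.145, -0.005], [0.145, -0.989, 0.001], [-0.005, -0.002, -1.0]]
ft_force: [-6.1, 1.0, 1.5]
gripper_width: 0.343
finger_force: 3.1
```

{"method": "pendant", "body": {
  "deltas": [
    [0.345, 0.0017, 0, -0.0033, 0],
    [0.345, 0.0033, 0, -0.0067, 0],
    [0.345, 0.0067, 0, -0.01, 0],
    [0.345, 0.0083, 0, -0.0133, 0],
    [0.345, 0.0117, 0, -0.0167, 0],
    [0.345, 0.0133, 0, -0.0183, 0],
    [0.345, 0.0133, 0, -0.0183, 0]
  ]
}}

```text
clock: 10.02
ee_pos: [0.5422, -0.0125, 0.0401]
eef_rot: [[0.989, 0.145, -0.007], [0.145, -0.989, 0.001], [-0.007, -0.003, -1.0]]
ft_force: [-8.3, 1.3, 6.2]
gripper_width: 0.345
finger_force: 4.3
```

```bash
python3 -c "
from h import *
print(w2t(manip.observe()['ee_pos']))
im=snap('scene','scene6');cv2.imwrite('pics/c6.png',cv2.resize(im[180:260,260:360,::-1],None,fx=6,fy=6,interpolation=2))"
```

```text
[-0.09428182  0.00194464]
```

To row units: -0.0095 m / 0.6 = -0.0158, -0.0075 m / 0.6 = -0.0125.

{"method": "pendant", "body": {
  "deltas": [
    [0.345, 0.0017, 0, -0.005, 0],
    [0.345, 0.005, 0, -0.0083, 0],
    [0.345, 0.0083, 0, -0.0125, 0],
    [0.345, 0.0112, 0, -0.0158, 0],
    [0.345, 0.0112, 0, -0.0158, 0]
  ]
}}

```text
clock: 10.7
ee_pos: [0.5508, -0.0118, 0.0502]
eef_rot: [[0.989, 0.145, -0.003], [0.145, -0.989, 0.001], [-0.003, -0.001, -1.0]]
ft_force: [-6.2, 1.2, 6.4]
gripper_width: 0.344
finger_force: 4.4
```

```bash
python3 -c "
from h import *
print(w2t(manip.observe()['ee_pos']))
im=snap('scene','scene7');cv2.imwrite('pics/c7.png',cv2.resize(im[180:260,260:360,::-1],None,fx=6,fy=6,interpolation=2))"
```

```text
[-0.08566799  0.00134429]
```

View pics/c7.png

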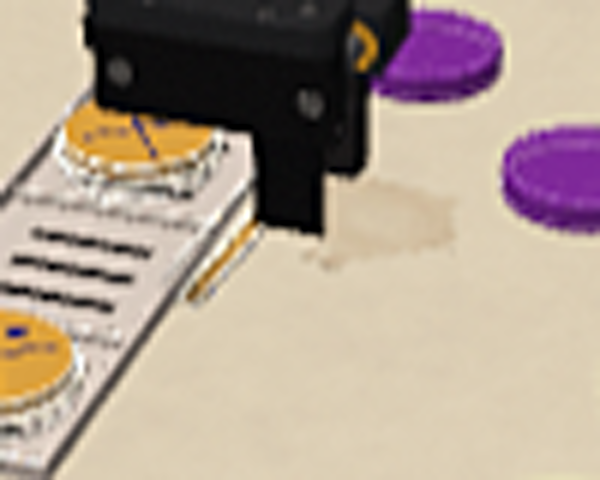

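The dish is steep, seen nearly edge-on at crop (220,265), with the fingers behind its upper edge. Continuing the arc.

To row units: 0.009 m / 0.6 = 0.015, -0.0075 m / 0.6 = -0.0125.

{"method": "pendant", "body": {
  "deltas": [
    [0.345, 0.0033, 0, -0.0042, 0],
    [0.345, 0.0083, 0, -0.0083, 0],
    [0.345, 0.015, 0, -0.0125, 0],
    [0.345, 0.015, 0, -0.0125, 0]
  ]
}}

```text
clock: 11.25
ee_pos: [0.5615, -0.0107, 0.0584]
eef_rot: [[0.99, 0.144, 0.001], [0.144, -0.99, 0.001], [0.001, -0.0, -1.0]]
ft_force: [-4.6, 0.6, 8.0]
gripper_width: 0.345
finger_force: 4.6
```

```bash
python3 -c "
from h import *
print(w2t(manip.observe()['ee_pos']))"
```

```text
[-0.0749656   0.00096196]
```

{"method": "pendant", "body": {
  "deltas": [
    [0.345, 0.0033, 0, -0.0017, 0],
    [0.345, 0.0083, 0, -0.005, 0],
    [0.345, 0.0133, 0, -0.0075, 0],
    [0.345, 0.0133, 0, -0.0075, 0]
  ]
}}

```text
clock: 11.75
ee_pos: [0.5712, -0.0098, 0.0633]
eef_rot: [[0.99, 0.144, 0.005], [0.144, -0.99, -0.0], [0.005, 0.001, -1.0]]
ft_force: [-3.3, 2.1, 7.5]
gripper_width: 0.345
finger_force: 4.0
```

```bash
python3 -c "
from h import *
print(w2t(manip.observe()['ee_pos']))
im=snap('scene','scene8');cv2.imwrite('pics/c8.png',cv2.resize(im[180:260,260:360,::-1],None,fx=6,fy=6,interpolation=2))"
```

```text
[-0.06521658  0.00040542]
```

To row units: 0.011 m / 0.6 = 0.0183, 0.008 m / 0.6 = 0.0133.

{"method": "pendant", "body": {
  "deltas": [
    [0.345, 0.0033, 0, -0.0033, 0],
    [0.345, 0.0083, 0, -0.005, 0],
    [0.345, 0.0133, 0, -0.0058, 0],
    [0.345, 0.0183, 0, -0.0058, 0],
    [0.345, 0.0183, 0, -0.0058, 0]
  ]
}}

```text
clock: 12.42
ee_pos: [0.5811, -0.0087, 0.0649]
eef_rot: [[0.99, 0.144, 0.002], [0.144, -0.99, -0.001], [0.002, 0.001, -1.0]]
ft_force: [-0.1, -0.1, -0.1]
gripper_width: 0.346
finger_force: 0.1
```

```bash
python3 -c "
from h import *
print(w2t(manip.observe()['ee_pos']))
im=snap('scene','scene9');cv2.imwrite('pics/c9.png',cv2.resize(im[180:260,260:360,::-1],None,fx=6,fy=6,interpolation=2))"
```

```text
[-5.52422348e-02  8.66562516e-05]
```

View pics/c9.png

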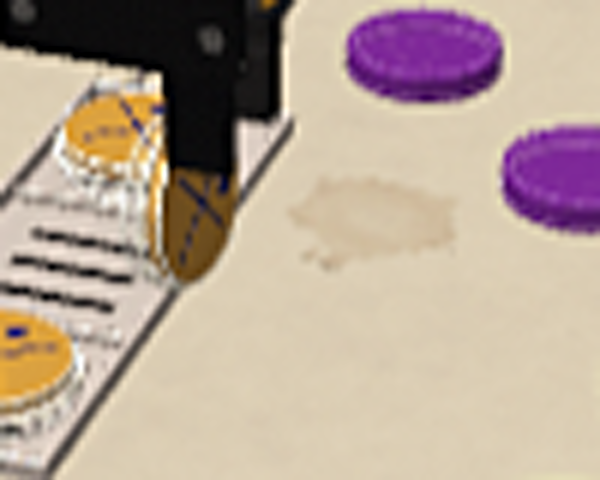

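The dish stands on edge on the rim at crop (195,215), its inked base facing the fingers. Pushing it over.

{"method": "pendant", "body": {
  "deltas": [
    [0.345, 0.005, 0, 0, 0],
    [0.345, 0.01, 0, 0, 0],
    [0.345, 0.0167, 0, 0, 0],
    [0.345, 0.0233, 0, 0, 0],
    [0.345, 0.03, 0, 0, 0],
    [0.345, 0.0367, 0, 0, 0],
    [0.345, 0.04, 0, 0, 0],
    [0.345, 0.04, 0, 0, 0]
  ]
}}

```text
clock: 13.48
ee_pos: [0.6039, -0.0049, 0.065]
eef_rot: [[0.99, 0.144, 0.0], [0.144, -0.99, -0.0], [0.0, 0.0, -1.0]]
ft_force: [-1.1, -0.0, 0.7]
gripper_width: 0.345
finger_force: 0.0
```

{"method": "pendant", "body": {
  "deltas": [
    [0.345, -0.05, 0, -0.0333, 0],
    [0.345, -0.1333, 0, -0.0833, 0],
    [0.345, -0.2, 0, -0.1333, 0],
    [0.345, -0.2333, 0, -0.1667, 0],
    [0.345, -0.2333, 0, -0.1667, 0],
    [0.345, -0.2333, 0, -0.1667, 0]
  ]
}}

```text
clock: 14.22
ee_pos: [0.4662, -0.0254, 0.1648]
eef_rot: [[0.99, 0.144, 0.001], [0.144, -0.99, -0.0], [0.001, 0.0, -1.0]]
ft_force: [0.8, 0.7, 0.9]
gripper_width: 0.345
finger_force: 0.0
```

```bash
cat >> h.py <<'E'
def agar(f,zs=(.015,)):
  for n in('top','scene'):
    im=snap(n,f+n);hsv=cv2.cvtColor(im,cv2.COLOR_RGB2HSV)
    m=cv2.inRange(hsv,(8,60,60),(28,255,255))
    for c in cv2.findContours(cv2.morphologyEx(m,3,np.ones((3,3))),0,2)[0]:
        if cv2.contourArea(c)>60:
            e=cv2.fitEllipse(cv2.convexHull(c));p=w2t(ray(n,*e[0],.016))
            if abs(p[0])<.12 and abs(p[1])<.13: print(n,np.round(e[0],1),np.round(e[1],1),np.round(e[2]),'area',cv2.contourArea(c),p)
E
python3 -c "
from h import *
print(w2t(manip.observe()['ee_pos']));agar('a')"
```

```text
[-0.17138504  0.00021485]
top [256.4 156.7] [25.  25.3] 7.0 area 469.5 [-0.00299472  0.07848789]
top [290.5 150.2] [24.9 25.3] 98.0 area 470.0 [0.00172601 0.00527584]
top [327.4 143.1] [25.2 25.4] 107.0 area 473.5 [ 0.00686788 -0.07399836]
scene [257.4 240. ] [18.7 28.6] 85.0 area 394.0 [-0.0027219   0.07748985]
scene [270.3 220.5] [17.1 27.4] 87.0 area 333.0 [0.00177586 0.00448418]
scene [320.6 216.7] [14.8 29.4] 86.0 area 208.5 [-0.08901201 -0.04307408]
scene [282.7 201.9] [15.1 25.5] 89.0 area 278.5 [ 0.00676685 -0.07480015]
```

Both views put the dish flat in the middle bay at (1.7, 5) mm, and the neighbours have not moved. Handing in.

```bash
python3 -c "
from bench import manip
print(manip.finish_job())"
```

```text
the job is handed in; nothing more can be done
None
```

I handed the job in at about 14 s of the 61 s: the dish lies upside down and flat in the middle bay, about 5 mm from its centre in both camera views; the outer dishes did not move, the arm never went near the tape roll or marker (not re-measured), and no verdict was returned.

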